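# Put the microscope's lenses away by size

## Task

Put the microscope's four lenses away, each glass up in its own place: stand the three eyepieces upright in the round cups, smallest in the smallest cup, middle in the middle cup and largest in the largest, and lay the flat front lens in the square tray. Set them down gently, without dropping them or tipping any over, and leave the steel tin and the spare knob where they stand.

Things in the scene. Friction and masses are not known exactly. Their poses are not given: they have to be found in the camera images.
- eyepiece_small: the smallest of three eyepieces, standing upright, loose, rigid: a black cylinder 30 mm in diameter with a glass window on top, on a slightly slimmer bare aluminium barrel (24 mm in diameter, the lowest 24 mm); 50 mm tall in all, 35 to 185 g. Origin: centre of its underside; z up its axis.
- eyepiece_medium: the middle-sized of three eyepieces, standing upright, loose, rigid: a black cylinder 42 mm in diameter with a glass window on top, on a slightly slimmer bare aluminium barrel (36 mm in diameter, the lowest 24 mm); 56 mm tall in all, 35 to 185 g. Origin: centre of its underside; z up its axis.
- eyepiece_large: the largest of three eyepieces, standing upright, loose, rigid: a black cylinder 54 mm in diameter with a glass window on top, on a slightly slimmer bare aluminium barrel (48 mm in diameter, the lowest 24 mm); 62 mm tall in all, 35 to 185 g. Origin: centre of its underside; z up its axis.
- front_lens: the flat front lens, loose, rigid: a squat aluminium disc 60 mm in diameter and 26 mm tall with a black-rimmed glass window on top, 90 to 160 g. Origin: centre of its underside; z up its axis, towards the glass.
- cup_small: the smallest of three open round storage cups, grey plastic, fixed to the bench: 46 mm inside diameter, 54 mm outside, rim 22 mm above the bench, floor 4 mm thick. Origin: centre of its underside, on the bench; z up.
- cup_medium: the middle-sized of three open round storage cups, grey plastic, fixed to the bench: 58 mm inside diameter, 66 mm outside, rim 22 mm above the bench, floor 4 mm thick. Origin: centre of its underside, on the bench; z up.
- cup_large: the largest of three open round storage cups, grey plastic, fixed to the bench: 70 mm inside diameter, 78 mm outside, rim 22 mm above the bench, floor 4 mm thick. Origin: centre of its underside, on the bench; z up.
- tray: shallow square open tray, grey plastic, fixed to the bench: 94 by 94 mm outside, 84 by 84 mm inside, rim 12 mm above the bench, floor about 5 mm thick. Origin: centre of its underside, on the bench; x and y along its sides, z up.
- tin: bystander: closed round steel tin, 50 mm in diameter, 28 mm tall, flat metal lid without glass, loose. Origin: centre of its underside; z up.
- knob_spare: bystander: spare focusing knob, black ribbed disc 47 mm in diameter and 16 mm thick with a thin steel shaft (12 mm in diameter) standing up to 40 mm, loose. Origin: centre of its underside; z up.
Not all that is in view belongs to the job. Leave any blue or orange look-alike of the cup_small alone.

How it is judged:
At the end, for the whole second after the job is handed in: Each eyepiece stands in the cup of its size (axes within 15 mm), the front lens lies glass up in the tray (centres within 18 mm); undersides below 9 mm, leaning under 7 degrees, all at rest; tin and spare knob within 25 mm of where they were (horizontal distance between eyepiece_small and cup_small below 0.015 m and z of eyepiece_small in the frame of cup_small below 0.009 m and angle between each of eyepiece_small, eyepiece_medium, eyepiece_large, front_lens's own z axis and vertical below 0.12 rad and linear speed of each of eyepiece_small, eyepiece_medium, eyepiece_large, front_lens below 0.02 m/s and angular speed of each of eyepiece_small, eyepiece_medium, eyepiece_large, front_lens below 0.2 rad/s and horizontal distance between eyepiece_medium and cup_medium below 0.015 m and z of eyepiece_medium in the frame of cup_medium below 0.009 m and horizontal distance between eyepiece_large and cup_large below 0.015 m and z of eyepiece_large in the frame of cup_large below 0.009 m and horizontal distance between front_lens and tray below 0.018 m and z of front_lens in the frame of tray below 0.009 m and distance of each of tin, knob_spare from where it was at the start of the episode below 0.025 m); the robot touches nothing.
It fails at once if a lens is knocked or tipped over (leans more than 45 degrees) (angle between any of eyepiece_small, eyepiece_medium, eyepiece_large, front_lens's own z axis and vertical above 0.8 rad).
It fails at once if a lens is dropped or thrown (faster than 0.5 m/s, a fall of about 13 mm, while the fingers do not hold it) ((linear speed of eyepiece_small above 0.5 m/s and contact force between the fingers and eyepiece_small below 0.02 N) or (linear speed of eyepiece_medium above 0.5 m/s and contact force between the fingers and eyepiece_medium below 0.02 N) or (linear speed of eyepiece_large above 0.5 m/s and contact force between the fingers and eyepiece_large below 0.02 N) or (linear speed of front_lens above 0.5 m/s and contact force between the fingers and front_lens below 0.02 N)).
It fails at once if the tin is moved more than 25 mm or tipped over (distance of tin from where it was at the start of the episode above 0.025 m or angle between tin's own z axis and vertical above 0.5 rad).
It fails at once if the spare knob is moved more than 25 mm or tipped over (distance of knob_spare from where it was at the start of the episode above 0.025 m or angle between knob_spare's own z axis and vertical above 0.5 rad).
It also fails if it takes over 112 s, if anything falls off the work surface, if the arm or the gripper's body presses on something with over 40 N, if the wrist force passes 120 N, or if a joint passes its speed limit or range.

## Robot

A 6-joint arm with a two-finger parallel gripper is mounted at the origin on the work surface. World frame = base frame: x ahead of the robot, y to its left, z up, the work surface at z = 0. Lengths are in m, angles in rad, forces in N, time in s.
With the tool pointing down it reaches from about 0.25 to 0.775 m from the base axis. Payload 4 kg.
Tool frame: the origin (TCP) lies midway between the tips of the shut fingers; the grasp point (between the pads) lies grip_point_offset behind it (grip_point_offset is the distance from the TCP to the grasp point, in m); z points along the fingers, y is the line along which they close (so a half turn about z gives the same grasp; the last joint's range is limited). The gripper opens to 94 mm and grips with 3 to 60 N. Pads are 16 mm wide; open, the fingers measure 119 mm over their backs; the gripper's body (75 mm by 177 mm) begins 78 mm behind the grasp point.
Start: joints at [-1.39, 0.087, 1.371, -0, 1.684, -0.103], TCP at [0.154, -0.528, 0.206] pointing down, gripper open.
Joint ranges: [-3.1, 3.1], [-0.76, 2.03], [0.27, 2.55], [-1.08, 4.22], [0.17, 2.65], [-2.57, 2.57]. Speed limits (rad/s): [2.79, 2.79, 3.14, 3.14, 3.14, 3.14].

## Interface

Orientations are given as [roll, pitch, yaw] about the fixed x, y, z axes, in that order (R = Rz(yaw) Ry(pitch) Rx(roll)).
In Python, from bench import * gives the robot as it stands. The module is installed in compiled form; this text tells all that it offers.
- The arm moves only by the tool apply_moves, never from a script. Its argument "commands" is a list of rows, each a list of 7 numbers: the turn, a rotation vector about the world's x, y, z in rad, then the shift along the world's x, y, z in m, then the opening in per cent of the stroke, from 0 (shut) to 100 (fully open). In form: [[ax, ay, az, x, y, z, jaw], ...]. A call has exactly 5 rows; each row is the pose to reach, as a shift and turn from the pose commanded when the call began; what a row does not reach only later rows make up. A row lasts 1/10 s, in which the tool goes at most 50 mm and 8.59 degrees, less where a joint would pass 70% of its speed; a pose out of reach is approached as far as the arm can. A call with a gripper value outside its range is refused whole. The fingers move at their own pace and stop on an object; the grip force is fixed at half the most. Time passes only in rows, so rows that repeat a pose let the fingers close, or fill a call up. It gives the time, the measured TCP pose, the force, the opening and the grip force at its end, in the units of the state.
- get_obs(): the state, without advancing time (a new reading comes with each control period).
- snapshot(name): name is "side" or "top" or "wrist"; returns a dict with "pixels" (420x560x3 uint8, red, green, blue), "vertical_fov" (degrees; the focal length in pixels is half the picture's height over the tangent of half this angle, whatever the lens; pixels are square), "cx", "cy" (the principal point, pixels), "k1" (the pictures are not rectified: a ray, as slopes to the right and down, at radius r is drawn at 1 + k1 r^2 times it, then the intrinsics apply), "rvec" (rotation vector, rad) and "tvec" (3), from world to camera coordinates, as OpenCV has them. Camera axes: x right, y down, z forward; pixel columns grow to the right and rows downward; lengths in m; the calibration is good to about 2 mm. A picture is of the moment at which its call begins. There is no depth.
- close_job(): hands the job in; it is judged then, once.
Trained networks look in the newest picture that a camera, given by its name, has taken for a name from the list of things; names that differ only in an ending like _2 or _b are one class to them, and where a whole thing is asked for, a point or a joint stands for the part that bears it (a point fixed in the world has none). Each returns a list of dicts, best first, with "score" (0 to 1); they miss things now and then, are a little off and sometimes report something else, mostly with a low value. They report only what shows in the picture. A call takes as long as a camera call. They do not tell look-alikes from the thing itself.
- masks_of(camera, query): "mask" (420x560 bool, what is visible of it) and "extent" ([left, top, right, bottom] in pixels, round what is visible of it).
- place_of(camera, query): "pixel" ([column, row] in pixels: a listed point, or the origin of a listed thing).
The state is a dict: "time": time; "joint_positions": joint angles; "qvel": joint speeds; "joint_torque": joint torques, N m; "tool_pos": TCP position; "ee_rot": TCP orientation; "wrist_force": force on the tool from outside, world axes, zero at the start; "wrist_torque": the same for the moment, N m; "width": finger opening in m; "finger_force": force on a finger pad.
Only numpy, scipy, OpenCV 4.12 (cv2) and the standard library are available. Lean on these libraries where they do the work, as an engineer would, in place of code of your own. Each camera call takes 0.05 s, during which the arm holds its last target. There are 200 camera calls.

## Working session

There is one attempt and no reset: what is moved stays moved. The work goes in short steps, Python scripts to look and compute and a tool call to move; the robot and the scene stay as the last step left them, time stands still between calls to the robot, and variables do not carry over. Pictures are saved under pics/ and viewed, at most 14 in all, crops included, and the job is handed in when it is done.

Besides the shell and the picture viewer there is one more tool, called after "Request:" by a JSON object that holds its "api" and its "payload", one argument or row to a line. apply_moves: Moves the arm, as the interface text tells. Its arguments: {"type":"object","properties":{"commands":{"type":"array"}},"required":["commands"]}

```bash
mkdir -p pics; cat > h.py <<'E'
from bench import *
import numpy as np, cv2
from scipy.spatial.transform import Rotation as R
def snap(n,f=None):
    s=snapshot(n)
    if f: cv2.imwrite('pics/'+f,s['pixels'][:,:,::-1])
    return s
def ray(s,px):
    h=s['pixels'].shape[0]; f=h/2/np.tan(np.radians(s['vertical_fov'])/2)
    d=np.array([(px[0]-s['cx'])/f,(px[1]-s['cy'])/f]); u=d.copy()
    for _ in range(30): u=d/(1+s['k1']*(u@u))
    M=R.from_rotvec(s['rvec']).as_matrix(); C=-M.T@np.array(s['tvec'])
    return C,M.T@np.array([u[0],u[1],1])
def at(s,px,z):
    C,d=ray(s,px); return C+d*(z-C[2])/d[2]
def proj(s,P):
    h=s['pixels'].shape[0]; f=h/2/np.tan(np.radians(s['vertical_fov'])/2)
    p=R.from_rotvec(s['rvec']).as_matrix()@np.array(P)+np.array(s['tvec']); u=p[:2]/p[2]
    return f*u*(1+s['k1']*(u@u))+[s['cx'],s['cy']]
E
python3 - <<'E'
from h import *
o=get_obs(); print({k:np.round(v,3) for k,v in o.items()})
import bench; print(getattr(bench,'grip_point_offset',None))
for c in('top','side'):
    s=snap(c,c+'0.png'); print(c,s['vertical_fov'],np.round(ray(s,(280,210)),2))
    for n in 'eyepiece_small eyepiece_medium eyepiece_large front_lens cup_small cup_medium cup_large tray tin knob_spare'.split():
        for d in place_of(c,n)[:4]: print(n,round(d['score'],2),np.round(d['pixel']),np.round(at(s,d['pixel'],0),3)[:2])
E
```

```text
{'time': np.float64(0.0), 'joint_positions': array([-1.39 ,  0.088,  1.372, -0.   ,  1.684, -0.103]), 'qvel': array([ 0.   , -0.002,  0.001,  0.001,  0.001, -0.001]), 'joint_torque': array([ 0.0000e+00, -3.4018e+01, -3.0242e+01,  7.2000e-02,  3.3000e-02,
       -0.0000e+00]), 'tool_pos': array([ 0.154, -0.527,  0.204]), 'ee_rot': array([-3.139, -0.   ,  0.284]), 'wrist_force': array([-0.522,  0.603, -0.078]), 'wrist_torque': array([-0.006,  0.019,  0.041]), 'finger_force': np.float64(0.0), 'width': np.float64(0.094)}
0.0188
top 43.80423640411577 [[ 0.25 -0.01  1.54]
 [ 0.18 -0.   -0.98]]
eyepiece_small 0.74 [250. 168.] [0.651 0.078]
eyepiece_small 0.72 [368. 255.] [ 0.395 -0.278]
eyepiece_small 0.61 [305. 233.] [ 0.455 -0.09 ]
eyepiece_medium 0.68 [297. 157.] [ 0.69  -0.065]
eyepiece_large 0.7 [253. 168.] [0.652 0.069]
eyepiece_large 0.53 [243. 234.] [0.451 0.094]
front_lens 0.6 [189. 184.] [0.6   0.261]
cup_small 0.84 [254. 170.] [0.647 0.066]
cup_small 0.68 [220. 167.] [0.655 0.171]
cup_small 0.61 [241. 198.] [0.559 0.103]
cup_medium 0.9 [361. 187.] [ 0.598 -0.259]
cup_large 0.66 [
[... 189 characters left out ...]
2359812150992 [[ 0.44  0.81  0.81]
 [ 0.07 -0.74 -0.67]]
eyepiece_small 0.6 [302. 209.] [ 0.457 -0.104]
eyepiece_medium 0.73 [304. 211.] [ 0.451 -0.093]
eyepiece_medium 0.7 [230. 211.] [ 0.673 -0.068]
eyepiece_large 0.61 [306. 257.] [0.435 0.089]
eyepiece_large 0.45 [229. 213.] [ 0.673 -0.058]
eyepiece_large 0.32 [325. 177.] [ 0.391 -0.271]
cup_small 0.63 [228. 246.] [0.647 0.075]
cup_small 0.53 [255. 256.] [0.57  0.104]
cup_medium 0.83 [264. 176.] [ 0.594 -0.25 ]
cup_large 0.63 [322. 178.] [ 0.399 -0.265]
tray 0.81 [252. 377.] [0.524 0.437]
tray 0.65 [321. 176.] [ 0.403 -0.275]
tray 0.59 [330. 320.] [0.366 0.277]
tin 0.66 [294. 149.] [ 0.507 -0.425]
knob_spare 0.52 [331. 318.] [0.363 0.274]
```

View pics/top0.png

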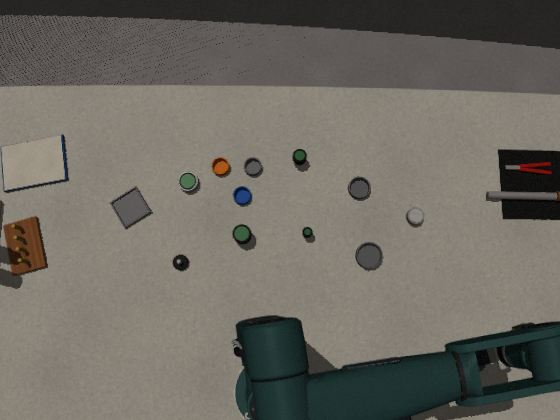

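View pics/side0.png

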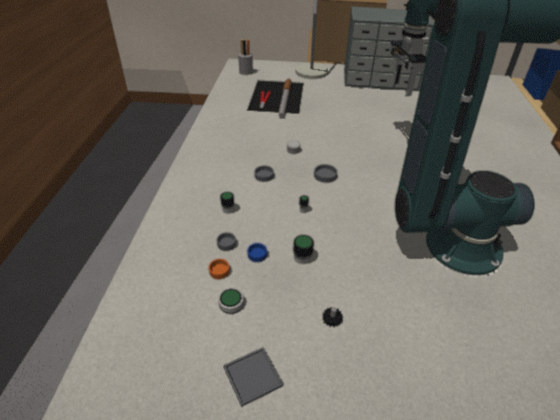

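The top view shows small eyepiece (307,232), medium (300,157), large (242,234) and front lens (189,182). The grey cups are small (253,167), medium (359,188) and large (369,256). The tray is at (131,207), tin (415,216), knob (180,262). The orange and blue cups are decoys.

```bash
cat >> h.py <<'E'
from scipy.optimize import least_squares
D={'eyepiece_small':(.03,.05),'eyepiece_medium':(.042,.056),'eyepiece_large':(.054,.062),'front_lens':(.06,.026),'cup_small':(.054,.022),'cup_medium':(.066,.022),'cup_large':(.078,.022),'tray':(.094,.012),'tin':(.05,.028),'knob_spare':(.047,.016)}
def sil(s,n,xy):
    d,h=D[n]; a=np.linspace(0,2*np.pi,48)
    sl=.003 if n[:3]=='eye' else 0
    P=[proj(s,(xy[0]+(r)*np.cos(t),xy[1]+(r)*np.sin(t),z)) for r,z in((d/2-sl,0),(d/2,h)) for t in a]
    m=cv2.moments(cv2.convexHull(np.float32(P))); return np.array([m['m10'],m['m01']])/m['m00']
def find(s,c,n,near,maxd=.05):
    best=None
    for d in masks_of(c,n):
        ys,xs=np.nonzero(d['mask']); 
        if len(xs)<5: continue
        m=cv2.moments(cv2.convexHull(np.column_stack([xs,ys]).astype(np.float32)))
        if m['m00']<1: continue
        q=np.array([m['m10'],m['m01']])/m['m00']
        xy=least_squares(lambda x:sil(s,n,x)-q,near).x
        e=np.linalg.norm(xy-near)
        if e<maxd and (best is None or e<best[1]): best=(xy,e,round(d['score'],2),m['m00'],np.array(d['extent']))
    return best
E
python3 - <<'E'
from h import *
near=dict(eyepiece_small=(.45,-.1),eyepiece_medium=(.67,-.07),eyepiece_large=(.44,.09),front_lens=(.59,.26),cup_small=(.647,.072),cup_medium=(.594,-.255),cup_large=(.4,-.27),tray=(.525,.437),tin=(.51,-.42),knob_spare=(.366,.277))
for c in('top','side'):
    s=snap(c)
    for n,p in near.items():
        b=find(s,c,n,np.array(p)); print(c,n,None if b is None else (np.round(b[0],4),b[2],b[3]))
        if n=='tray' and c=='top':
            for d in masks_of(c,n)[:1]:
                k,_=cv2.findContours(d['mask'].astype(np.uint8),0,1)
                bx=cv2.boxPoints(cv2.minAreaRect(max(k,key=len))); print([np.round(at(s,q,.012)[:2],3) for q in bx])
s=snap('wrist'); C,d=ray(s,(s['cx'],s['cy'])); print(C,d,s['vertical_fov'],get_obs()['tool_pos'])
E
```

```text
top eyepiece_small None
top eyepiece_medium (array([ 0.6798, -0.0679]), 0.44, 171.5)
top eyepiece_large (array([0.4425, 0.0943]), 0.82, 262.0)
top front_lens None
top cup_small (array([0.6544, 0.0717]), 0.57, 239.5)
top cup_medium (array([ 0.596 , -0.2485]), 0.9, 318.0)
top cup_large (array([ 0.3927, -0.2772]), 0.93, 533.0)
top tray (array([0.5239, 0.4375]), 0.77, 920.0)
[array([0.539, 0.503]), array([0.59 , 0.425]), array([0.507, 0.369]), array([0.457, 0.446])]
top tin (array([ 0.5093, -0.4151]), 0.66, 214.0)
top knob_spare (array([0.3625, 0.2739]), 0.66, 166.0)
side eyepiece_small None
side eyepiece_medium (array([ 0.6778, -0.0753]), 0.69, 265.5)
side eyepiece_large (array([0.4443, 0.0927]), 0.85, 443.0)
side front_lens (array([0.6039, 0.2608]), 0.72, 555.0)
side cup_small (array([0.6547, 0.0658]), 0.89, 258.5)
side cup_medium (array([ 0.5919, -0.2535]), 0.74, 238.0)
side cup_large (array([ 0.3928, -0.2776]), 0.91, 364.0)
side tray (array([0.5242, 0.4363]), 0.83, 2057.0)
side tin (array([ 0.5137, -0.4159]), 0.51, 163.0)
side knob_spare (array([0.3623, 0.2746]), 0.52, 325.5)
[ 0.22877159 -0.50663305  0.38461948] [-0.25937334 -0.0753455  -0.96283359] 66.72491549351959 [ 0.15398502 -0.52801636  0.20553129]
```

Request:
{"api": "apply_moves", "payload": {
  "commands": [
    [0, 0, 0, 0.028, 0.04, -0.004, 100],
    [0, 0, 0, 0.056, 0.08, -0.008, 100],
    [0, 0, 0, 0.084, 0.12, -0.012, 100],
    [0, 0, 0, 0.112, 0.16, -0.016, 100],
    [0, 0, 0, 0.14, 0.2, -0.02, 100]
  ]
}}

```text
time: 2.8
tool_pos: [0.2947, -0.3264, 0.1855]
ee_rot: [3.141, -0.0, 0.283]
wrist_force: [0.3, -0.7, 0.6]
width: 0.094
finger_force: 0.0
```

Request:
{"api": "apply_moves", "payload": {
  "commands": [
    [0, 0, 0, 0.028, 0.04, -0.004, 100],
    [0, 0, 0, 0.056, 0.08, -0.008, 100],
    [0, 0, 0, 0.084, 0.12, -0.012, 100],
    [0, 0, 0, 0.112, 0.16, -0.016, 100],
    [0, 0, 0, 0.146, 0.2, -0.016, 100]
  ]
}}

```text
time: 3.3
tool_pos: [0.4387, -0.1279, 0.1693]
ee_rot: [3.141, 0.0, 0.284]
wrist_force: [1.0, -0.8, -0.5]
width: 0.0942
finger_force: 0.0
```

Request:
{"api": "apply_moves", "payload": {
  "commands": [
    [0, 0, 0, 0.01, 0.028, 0, 100],
    [0, 0, 0, 0.01, 0.028, 0, 100],
    [0, 0, 0, 0.01, 0.028, 0, 100],
    [0, 0, 0, 0.01, 0.028, 0, 100],
    [0, 0, 0, 0.01, 0.028, 0, 100]
  ]
}}

```text
time: 3.8
tool_pos: [0.448, -0.1031, 0.1696]
ee_rot: [3.141, 0.0, 0.282]
wrist_force: [-0.8, 0.5, 0.6]
width: 0.0941
finger_force: 0.0
```

```bash
cat > w.py <<'E'
import sys
from h import *
n=sys.argv[1]; near=np.array([float(x) for x in sys.argv[2:4]])
s=snap('wrist',sys.argv[4] if len(sys.argv)>4 else None); b=find(s,'wrist',n,near)
o=get_obs(); print('t',round(o['time'],2),'tcp',np.round(o['tool_pos'],4),'rot',np.round(o['ee_rot'],3),'width',o['width'])
if b: print(n,np.round(b[0],4),b[2:],'delta',np.round(b[0]-o['tool_pos'][:2],4))
else: print([(d['score'],d['extent']) for d in masks_of('wrist',n)])
E
python3 w.py eyepiece_small .45 -.1 w1.png
```

```text
t 3.9 tcp [ 0.448  -0.103   0.1696] rot [ 3.141 -0.     0.282] width 0.09376832771799955
eyepiece_small [ 0.4547 -0.0937] (0.88, 799.0, array([258. , 181.1, 290. , 215.2])) delta [0.0067 0.0092]
```

View pics/w1.png

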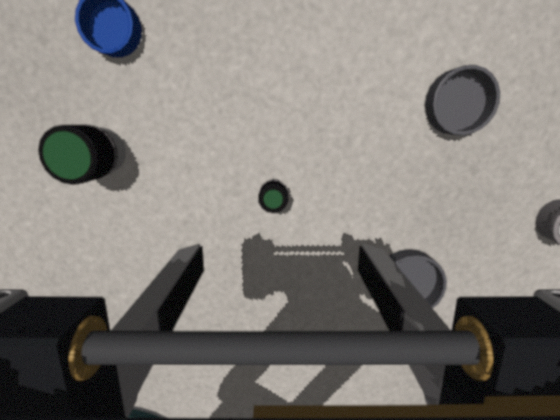

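Wrist view: the small eyepiece is at (273,197), and the large one, the blue decoy and the cups are clear of it.

Request:
{"api": "apply_moves", "payload": {
  "commands": [
    [0, 0, 0, 0.006, 0.008, -0.03, 100],
    [0, 0, 0, 0.006, 0.008, -0.07, 100],
    [0, 0, 0, 0.006, 0.008, -0.09, 100],
    [0, 0, 0, 0.006, 0.008, -0.09, 100],
    [0, 0, 0, 0.006, 0.008, -0.09, 100]
  ]
}}

```text
time: 4.4
tool_pos: [0.4545, -0.0945, 0.08]
ee_rot: [3.141, -0.0, 0.283]
wrist_force: [0.9, 0.4, 0.2]
width: 0.0937
finger_force: 0.0
```

```bash
python3 w.py eyepiece_small .4547 -.0937 w2.png
```

```text
t 4.5 tcp [ 0.4556 -0.0947  0.0815] rot [ 3.139e+00 -3.000e-03  2.830e-01] width 0.09386539358486015
eyepiece_small [ 0.4548 -0.0938] (0.64, 1685.5, array([257.3, 208.8, 304. , 258.5])) delta [-0.0008  0.0009]
```

View pics/w2.png

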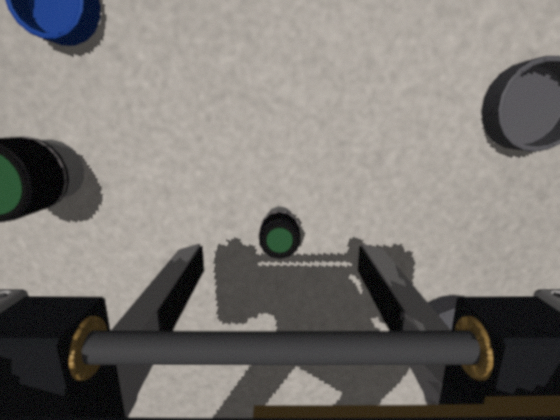

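The small eyepiece is centred between the fingers at (279,235). Descending to grip it.

Request:
{"api": "apply_moves", "payload": {
  "commands": [
    [0, 0, 0, 0, 0.001, -0.03, 100],
    [0, 0, 0, 0, 0.001, -0.058, 100],
    [0, 0, 0, 0, 0.001, -0.058, 100],
    [0, 0, 0, 0, 0.001, -0.058, 60],
    [0, 0, 0, 0, 0.001, -0.058, 40]
  ]
}}

```text
time: 5.0
tool_pos: [0.4562, -0.0936, 0.0239]
ee_rot: [3.139, -0.004, 0.284]
wrist_force: [-0.8, 0.6, 0.7]
width: 0.0816
finger_force: 0.0
```

Request:
{"api": "apply_moves", "payload": {
  "commands": [
    [0, 0, 0, 0, 0, 0, 38],
    [0, 0, 0, 0, 0, 0, 35],
    [0, 0, 0, 0, 0, 0, 25],
    [0, 0, 0, 0, 0, 0, 0],
    [0, 0, 0, 0, 0, 0, 0]
  ]
}}

```text
time: 5.5
tool_pos: [0.4544, -0.0929, 0.0215]
ee_rot: [3.141, 0.0, 0.284]
wrist_force: [0.3, -0.3, 0.9]
width: 0.0415
finger_force: 0.0
```

Request:
{"api": "apply_moves", "payload": {
  "commands": [
    [0, 0, 0, 0, 0, 0, 0],
    [0, 0, 0, 0, 0, 0, 0],
    [0, 0, 0, 0, 0, 0.015, 0],
    [0, 0, 0, 0, 0, 0.05, 0],
    [0, 0, 0, 0, 0, 0.095, 0]
  ]
}}

```text
time: 6.0
tool_pos: [0.4523, -0.0922, 0.115]
ee_rot: [-3.138, 0.005, 0.284]
wrist_force: [1.2, -0.5, -0.2]
width: 0.0291
finger_force: 30.0
```

Request:
{"api": "apply_moves", "payload": {
  "commands": [
    [0, 0, 0, 0.036, 0.029, 0, 0],
    [0, 0, 0, 0.073, 0.058, 0, 0],
    [0, 0, 0, 0.11, 0.09, 0, 0],
    [0, 0, 0, 0.14, 0.112, 0, 0],
    [0, 0, 0, 0.14, 0.112, 0, 0]
  ]
}}

```text
time: 6.5
tool_pos: [0.5966, 0.022, 0.1151]
ee_rot: [-3.14, 0.0, 0.288]
wrist_force: [0.3, -0.3, -0.2]
width: 0.0296
finger_force: 30.0
```

```bash
python3 w.py cup_small .6545 .069 w3.png
```

```text
t 6.6 tcp [0.594  0.0194 0.1155] rot [-3.141e+00  2.000e-03  2.850e-01] width 0.029501486708164677
cup_small [0.6552 0.0706] (0.85, 3228.5, array([214.3, 100.5, 276.4, 165.3])) delta [0.0612 0.0513]
```

View pics/w3.png

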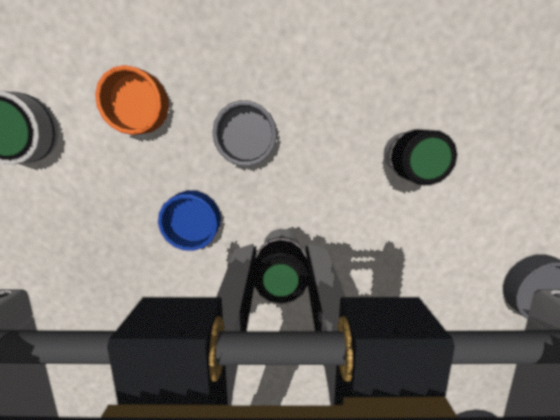

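The held eyepiece is upright at (281,275), and the grey small cup is at (245,133).

Request:
{"api": "apply_moves", "payload": {
  "commands": [
    [0, 0, 0, 0.03, 0.026, 0, 0],
    [0, 0, 0, 0.061, 0.051, 0, 0],
    [0, 0, 0, 0.061, 0.051, -0.03, 0],
    [0, 0, 0, 0.061, 0.051, -0.055, 0],
    [0, 0, 0, 0.061, 0.051, -0.055, 0]
  ]
}}

```text
time: 7.1
tool_pos: [0.6512, 0.0688, 0.0566]
ee_rot: [-3.139, 0.01, 0.283]
wrist_force: [-0.5, -0.4, -1.2]
width: 0.0296
finger_force: 30.0
```

Request:
{"api": "apply_moves", "payload": {
  "commands": [
    [0, 0, 0, 0, 0, -0.015, 0],
    [0, 0, 0, 0, 0, -0.027, 0],
    [0, 0, 0, 0, 0, -0.031, 0],
    [0, 0, 0, 0, 0, -0.033, 0],
    [0, 0, 0, 0, 0, -0.033, 0]
  ]
}}

```text
time: 7.6
tool_pos: [0.6555, 0.07, 0.0288]
ee_rot: [3.141, -0.0, 0.284]
wrist_force: [0.5, -0.3, -0.7]
width: 0.0293
finger_force: 30.0
```

Request:
{"api": "apply_moves", "payload": {
  "commands": [
    [0, 0, 0, 0, 0, -0.001, 0],
    [0, 0, 0, 0, 0, -0.0015, 0],
    [0, 0, 0, 0, 0, -0.002, 0],
    [0, 0, 0, 0, 0, -0.002, 0],
    [0, 0, 0, 0, 0, -0.002, 0]
  ]
}}

```text
time: 8.1
tool_pos: [0.6554, 0.0701, 0.0266]
ee_rot: [3.141, -0.0, 0.284]
wrist_force: [0.3, 0.8, -1.0]
width: 0.0296
finger_force: 30.0
```

Request:
{"api": "apply_moves", "payload": {
  "commands": [
    [0, 0, 0, 0, 0, 0, 38],
    [0, 0, 0, 0, 0, 0, 45],
    [0, 0, 0, 0, 0, 0, 55],
    [0, 0, 0, 0, 0, 0, 55],
    [0, 0, 0, 0, 0, 0, 55]
  ]
}}

```text
time: 8.6
tool_pos: [0.6554, 0.0701, 0.0266]
ee_rot: [3.141, -0.0, 0.284]
wrist_force: [0.6, 0.5, 0.0]
width: 0.0518
finger_force: 0.0
```

Request:
{"api": "apply_moves", "payload": {
  "commands": [
    [0, 0, 0, 0, 0, 0.02, 55],
    [0, 0, 0, 0, 0, 0.06, 55],
    [0, 0, 0, 0, 0, 0.1, 70],
    [0, 0, 0, 0.01, -0.04, 0.11, 100],
    [0, 0, 0, 0.015, -0.085, 0.11, 100]
  ]
}}

```text
time: 9.1
tool_pos: [0.6728, -0.0143, 0.1411]
ee_rot: [3.139, -0.008, 0.288]
wrist_force: [1.1, -0.8, 0.3]
width: 0.0721
finger_force: 0.0
```

Request:
{"api": "apply_moves", "payload": {
  "commands": [
    [0, 0, 0, 0.004, -0.03, 0, 100],
    [0, 0, 0, 0.008, -0.056, -0.02, 100],
    [0, 0, 0, 0.008, -0.056, -0.03, 100],
    [0, 0, 0, 0.008, -0.056, -0.03, 100],
    [0, 0, 0, 0.008, -0.056, -0.03, 100]
  ]
}}

```text
time: 9.6
tool_pos: [0.6782, -0.0697, 0.1063]
ee_rot: [-3.141, 0.001, 0.285]
wrist_force: [0.5, 0.0, 0.9]
width: 0.0942
finger_force: 0.0
```

```bash
python3 w.py eyepiece_medium .679 -.07 w4.png
```

```text
t 9.7 tcp [ 0.6789 -0.0695  0.1076] rot [ 3.141e+00 -2.000e-03  2.860e-01] width 0.09415406828780636
[]
```

View pics/w4.png

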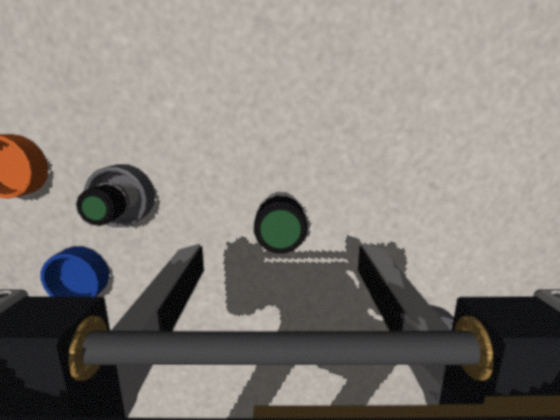

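The small eyepiece stands in its cup. The network missed the medium one, but its glass shows centred at (280,229), so I'll back-project that.

```bash
cat > g.py <<'E'
import sys
from h import *
# glass (green) blob near image pixel -> xy at height z
u,v,z=map(float,sys.argv[1:4]); s=snap('wrist'); p=s['pixels'].astype(int)
m=((p[:,:,1]>p[:,:,0]+15)&(p[:,:,1]>p[:,:,2]+8)).astype(np.uint8)
n,l,st,c=cv2.connectedComponentsWithStats(m); i=1+np.argmin([np.hypot(*(q-(u,v)))+(1e3 if a[4]<60 else 0) for q,a in zip(c[1:],st[1:])])
P=at(s,c[i],z)[:2]; o=get_obs(); print(c[i],st[i],np.round(P,4),'tcp',np.round(o['tool_pos'],4),'delta',np.round(P-o['tool_pos'][:2],4))
E
python3 g.py 280 229 .056
```

```text
[279.70456365 229.13690953] [ 260  210   41   39 1249] [ 0.6794 -0.0692] tcp [ 0.6789 -0.0697  0.1078] delta [0.0004 0.0005]
```

Request:
{"api": "apply_moves", "payload": {
  "commands": [
    [0, 0, 0, 0, 0.001, -0.04, 100],
    [0, 0, 0, 0, 0.001, -0.075, 100],
    [0, 0, 0, 0, 0.001, -0.085, 100],
    [0, 0, 0, 0, 0.001, -0.085, 100],
    [0, 0, 0, 0, 0.001, -0.085, 60]
  ]
}}

```text
time: 10.3
tool_pos: [0.6796, -0.0699, 0.0235]
ee_rot: [3.14, -0.003, 0.284]
wrist_force: [0.0, -0.4, 0.5]
width: 0.0892
finger_force: 0.0
```

Request:
{"api": "apply_moves", "payload": {
  "commands": [
    [0, 0, 0, 0, 0, 0, 55],
    [0, 0, 0, 0, 0, 0, 50],
    [0, 0, 0, 0, 0, 0, 40],
    [0, 0, 0, 0, 0, 0, 20],
    [0, 0, 0, 0, 0, 0, 0]
  ]
}}

```text
time: 10.8
tool_pos: [0.6785, -0.07, 0.0218]
ee_rot: [3.141, -0.0, 0.284]
wrist_force: [0.5, -0.8, 0.2]
width: 0.0494
finger_force: 0.0
```

Request:
{"api": "apply_moves", "payload": {
  "commands": [
    [0, 0, 0, 0, 0, 0, 0],
    [0, 0, 0, 0, 0, 0, 0],
    [0, 0, 0, 0, 0, 0.015, 0],
    [0, 0, 0, 0, 0, 0.05, 0],
    [0, 0, 0, 0, 0, 0.095, 0]
  ]
}}

```text
time: 11.3
tool_pos: [0.6766, -0.0696, 0.1151]
ee_rot: [-3.139, 0.005, 0.284]
wrist_force: [0.6, -0.8, -0.5]
width: 0.0419
finger_force: 30.0
```

Request:
{"api": "apply_moves", "payload": {
  "commands": [
    [0, 0, 0, -0.02, -0.043, 0, 0],
    [0, 0, 0, -0.04, -0.085, 0, 0],
    [0, 0, 0, -0.06, -0.11, 0, 0],
    [0, 0, 0, -0.06, -0.11, 0, 0],
    [0, 0, 0, -0.06, -0.11, 0, 0]
  ]
}}

```text
time: 11.8
tool_pos: [0.6184, -0.1804, 0.1175]
ee_rot: [3.141, -0.001, 0.282]
wrist_force: [0.6, 0.8, -0.0]
width: 0.0413
finger_force: 30.0
```

```bash
python3 w.py cup_medium .594 -.251
```

```text
t 11.9 tcp [ 0.619 -0.179  0.117] rot [-3.142e+00 -1.000e-03  2.850e-01] width 0.04133165422965764
cup_medium [ 0.601  -0.2535] (0.72, 3014.0, array([313.2, 218. , 378.9, 288. ])) delta [-0.018  -0.0744]
```

The cup mask is cut off by a finger (area 3014, too small), so I'll use the two fixed cameras' (0.595, -0.2515).

Request:
{"api": "apply_moves", "payload": {
  "commands": [
    [0, 0, 0, -0.012, -0.036, 0, 0],
    [0, 0, 0, -0.024, -0.0725, 0, 0],
    [0, 0, 0, -0.024, -0.0725, -0.03, 0],
    [0, 0, 0, -0.024, -0.0725, -0.055, 0],
    [0, 0, 0, -0.024, -0.0725, -0.055, 0]
  ]
}}

```text
time: 12.4
tool_pos: [0.5922, -0.2499, 0.0565]
ee_rot: [-3.135, 0.007, 0.285]
wrist_force: [-1.0, 1.0, -1.3]
width: 0.0414
finger_force: 30.0
```

```bash
python3 w.py cup_medium .594 -.251 w5.png
```

```text
t 12.5 tcp [ 0.5948 -0.2512  0.0612] rot [-3.141e+00  1.000e-03  2.860e-01] width 0.04190824120705885
cup_medium [ 0.6039 -0.2471] (0.56, 4717.0, array([237.1, 184.1, 325. , 244.8])) delta [0.0091 0.0041]
```

View pics/w5.png

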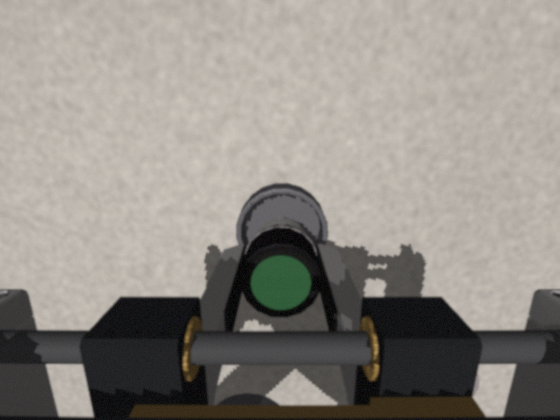

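```bash
python3 - <<'E'
from h import *
s=snap('wrist')
for x,y in((.595,-.2515),(.6,-.25)):
    P=np.array([proj(s,(x+.033*np.cos(t),y+.033*np.sin(t),.022)) for t in np.linspace(0,6.28,90)]); print(P.min(0),P.max(0))
E
```

```text
[235.00436105 190.3696252 ] [326.05561089 276.39239212]
[234.67395687 182.96934734] [326.28826802 270.06272183]
```

The cup's visible rim top at row 184 puts its centre at about (0.599, -0.250). I'll correct by 4 mm and lower.

Request:
{"api": "apply_moves", "payload": {
  "commands": [
    [0, 0, 0, 0.004, 0.001, 0, 0],
    [0, 0, 0, 0.004, 0.001, -0.015, 0],
    [0, 0, 0, 0.004, 0.001, -0.027, 0],
    [0, 0, 0, 0.004, 0.001, -0.031, 0],
    [0, 0, 0, 0.004, 0.001, -0.032, 0]
  ]
}}

```text
time: 13.05
tool_pos: [0.5973, -0.2509, 0.0276]
ee_rot: [-3.139, 0.002, 0.284]
wrist_force: [-0.6, -0.1, -1.1]
width: 0.0415
finger_force: 30.0
```

Request:
{"api": "apply_moves", "payload": {
  "commands": [
    [0, 0, 0, 0, 0, -0.001, 0],
    [0, 0, 0, 0, 0, -0.002, 0],
    [0, 0, 0, 0, 0, -0.003, 0],
    [0, 0, 0, 0, 0, -0.003, 0],
    [0, 0, 0, 0, 0, -0.003, 0]
  ]
}}

```text
time: 13.55
tool_pos: [0.5985, -0.2515, 0.0268]
ee_rot: [3.141, -0.0, 0.284]
wrist_force: [0.4, -0.0, -0.6]
width: 0.0416
finger_force: 30.0
```

Request:
{"api": "apply_moves", "payload": {
  "commands": [
    [0, 0, 0, 0, 0, 0, 48],
    [0, 0, 0, 0, 0, 0, 55],
    [0, 0, 0, 0, 0, 0, 65],
    [0, 0, 0, 0, 0, 0, 65],
    [0, 0, 0, 0, 0, 0, 65]
  ]
}}

```text
time: 14.05
tool_pos: [0.5984, -0.2514, 0.0266]
ee_rot: [3.141, -0.0, 0.284]
wrist_force: [1.2, -0.2, -0.9]
width: 0.0609
finger_force: 0.0
```

Request:
{"api": "apply_moves", "payload": {
  "commands": [
    [0, 0, 0, 0, 0, 0.02, 65],
    [0, 0, 0, 0, 0, 0.06, 65],
    [0, 0, 0, 0, 0, 0.1, 80],
    [0, 0, 0, -0.015, 0.037, 0.11, 100],
    [0, 0, 0, -0.03, 0.08, 0.11, 100]
  ]
}}

```text
time: 14.55
tool_pos: [0.57, -0.1726, 0.1402]
ee_rot: [3.137, -0.006, 0.281]
wrist_force: [-0.5, 1.2, 1.2]
width: 0.0816
finger_force: 0.0
```

Request:
{"api": "apply_moves", "payload": {
  "commands": [
    [0, 0, 0, -0.021, 0.044, 0, 100],
    [0, 0, 0, -0.042, 0.088, 0, 100],
    [0, 0, 0, -0.063, 0.132, 0, 100],
    [0, 0, 0, -0.084, 0.176, 0, 100],
    [0, 0, 0, -0.105, 0.22, 0, 100]
  ]
}}

```text
time: 15.05
tool_pos: [0.4623, 0.0501, 0.1367]
ee_rot: [3.141, -0.001, 0.283]
wrist_force: [0.5, 0.1, 0.0]
width: 0.094
finger_force: 0.0
```

Request:
{"api": "apply_moves", "payload": {
  "commands": [
    [0, 0, 0, -0.021, 0.0445, 0, 100],
    [0, 0, 0, -0.021, 0.0445, -0.02, 100],
    [0, 0, 0, -0.021, 0.0445, -0.02, 100],
    [0, 0, 0, -0.021, 0.0445, -0.02, 100],
    [0, 0, 0, -0.021, 0.0445, -0.02, 100]
  ]
}}

```text
time: 15.55
tool_pos: [0.4432, 0.0923, 0.1172]
ee_rot: [3.141, -0.001, 0.282]
wrist_force: [0.9, 0.2, 0.2]
width: 0.0938
finger_force: 0.0
```

```bash
python3 g.py 280 230 .062; python3 w.py eyepiece_large .4434 .0935 w6.png
```

```text
[278.20214592 226.05364807] [ 251  200   56   53 2330] [0.4445 0.0942] tcp [0.4433 0.0923 0.1173] delta [0.0012 0.0019]
t 15.7 tcp [0.4432 0.0923 0.1171] rot [ 3.141e+00 -1.000e-03  2.820e-01] width 0.09399815070895956
eyepiece_large [0.4444 0.0941] (0.62, 3976.5, array([241.2, 183.2, 316. , 262.5])) delta [0.0012 0.0019]
```

View pics/w6.png

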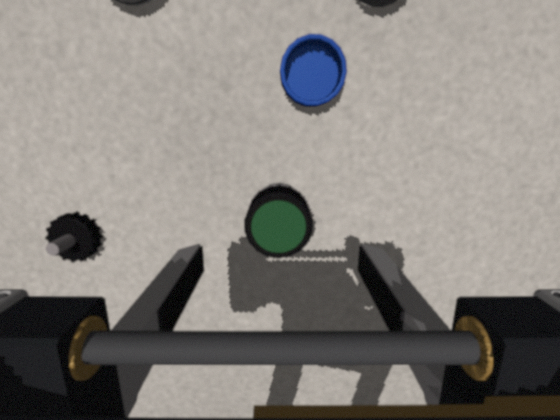

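The large eyepiece is at (278,226) and both methods agree. The knob at (75,237) is well clear.

Request:
{"api": "apply_moves", "payload": {
  "commands": [
    [0, 0, 0, 0.001, 0.002, -0.04, 100],
    [0, 0, 0, 0.001, 0.002, -0.08, 100],
    [0, 0, 0, 0.001, 0.002, -0.094, 100],
    [0, 0, 0, 0.001, 0.002, -0.094, 100],
    [0, 0, 0, 0.001, 0.002, -0.094, 75]
  ]
}}

```text
time: 16.2
tool_pos: [0.4442, 0.0948, 0.0232]
ee_rot: [3.141, -0.001, 0.283]
wrist_force: [0.7, 0.2, -0.2]
width: 0.0887
finger_force: 0.0
```

Request:
{"api": "apply_moves", "payload": {
  "commands": [
    [0, 0, 0, 0, 0, 0, 65],
    [0, 0, 0, 0, 0, 0, 60],
    [0, 0, 0, 0, 0, 0, 50],
    [0, 0, 0, 0, 0, 0, 20],
    [0, 0, 0, 0, 0, 0, 0]
  ]
}}

```text
time: 16.7
tool_pos: [0.4438, 0.0949, 0.0231]
ee_rot: [3.141, -0.001, 0.284]
wrist_force: [-0.4, -0.5, 3.0]
width: 0.0531
finger_force: 30.0
```

Request:
{"api": "apply_moves", "payload": {
  "commands": [
    [0, 0, 0, 0, 0, 0, 0],
    [0, 0, 0, 0, 0, 0, 0],
    [0, 0, 0, 0, 0, 0.015, 0],
    [0, 0, 0, 0, 0, 0.05, 0],
    [0, 0, 0, 0, 0, 0.095, 0]
  ]
}}

```text
time: 17.2
tool_pos: [0.4407, 0.095, 0.1153]
ee_rot: [-3.14, 0.007, 0.284]
wrist_force: [0.9, -0.5, -1.1]
width: 0.0538
finger_force: 30.0
```

Request:
{"api": "apply_moves", "payload": {
  "commands": [
    [0, 0, 0, -0.006, -0.047, 0, 0],
    [0, 0, 0, -0.012, -0.094, 0, 0],
    [0, 0, 0, -0.019, -0.141, 0, 0],
    [0, 0, 0, -0.026, -0.188, 0, 0],
    [0, 0, 0, -0.032, -0.235, 0, 0]
  ]
}}

```text
time: 17.7
tool_pos: [0.4103, -0.1411, 0.1168]
ee_rot: [-3.141, 0.0, 0.284]
wrist_force: [1.2, -0.6, -2.5]
width: 0.0536
finger_force: 30.0
```

Request:
{"api": "apply_moves", "payload": {
  "commands": [
    [0, 0, 0, -0.007, -0.047, 0, 0],
    [0, 0, 0, -0.013, -0.094, 0, 0],
    [0, 0, 0, -0.019, -0.1375, 0, 0],
    [0, 0, 0, -0.019, -0.1375, -0.03, 0],
    [0, 0, 0, -0.019, -0.1375, -0.053, 0]
  ]
}}

```text
time: 18.2
tool_pos: [0.3916, -0.2786, 0.0629]
ee_rot: [-3.14, 0.0, 0.281]
wrist_force: [-0.3, -0.6, -2.3]
width: 0.0539
finger_force: 30.0
```

```bash
python3 w.py cup_large .393 -.277 w7.png; python3 - <<'E'
from h import *
s=snap('wrist')
for x,y in((.393,-.2775),(.398,-.276)):
    P=np.array([proj(s,(x+.039*np.cos(t),y+.039*np.sin(t),.022)) for t in np.linspace(0,6.28,90)]); print(P.min(0),P.max(0))
E
```

```text
t 18.3 tcp [ 0.3894 -0.2752  0.0598] rot [-3.133  0.005  0.283] width 0.0536435362737835
cup_large [ 0.4035 -0.2737] (0.88, 5999.0, array([225.2, 176.2, 332.1, 246.1])) delta [0.0141 0.0015]
[230.6890463  177.99787086] [339.35545697 280.85808965]
[230.3033213  170.38727567] [339.65816528 274.55843288]
```

View pics/w7.png

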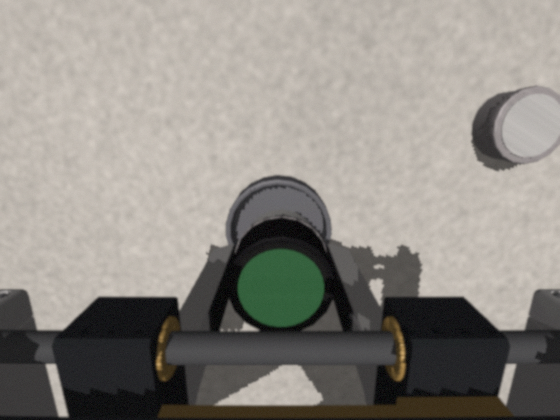

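The large cup's rim is at column 279 with its top at row 177, lined up with the held eyepiece. Lowering.

Request:
{"api": "apply_moves", "payload": {
  "commands": [
    [0, 0, 0, 0, 0, 0, 0],
    [0, 0, 0, 0, 0, -0.015, 0],
    [0, 0, 0, 0, 0, -0.027, 0],
    [0, 0, 0, 0, 0, -0.032, 0],
    [0, 0, 0, 0, 0, -0.034, 0]
  ]
}}

```text
time: 18.85
tool_pos: [0.3924, -0.2771, 0.0303]
ee_rot: [-3.141, 0.0, 0.284]
wrist_force: [0.7, -0.4, -1.0]
width: 0.0539
finger_force: 30.0
```

Request:
{"api": "apply_moves", "payload": {
  "commands": [
    [0, 0, 0, 0, 0, -0.001, 0],
    [0, 0, 0, 0, 0, -0.002, 0],
    [0, 0, 0, 0, 0, -0.003, 0],
    [0, 0, 0, 0, 0, -0.003, 0],
    [0, 0, 0, 0, 0, -0.003, 0]
  ]
}}

```text
time: 19.35
tool_pos: [0.3925, -0.2775, 0.0277]
ee_rot: [3.141, -0.0, 0.284]
wrist_force: [-1.2, -0.7, -1.5]
width: 0.0536
finger_force: 30.0
```

Request:
{"api": "apply_moves", "payload": {
  "commands": [
    [0, 0, 0, 0, 0, 0, 60],
    [0, 0, 0, 0, 0, 0, 68],
    [0, 0, 0, 0, 0, 0, 75],
    [0, 0, 0, 0, 0, 0, 75],
    [0, 0, 0, 0, 0, 0, 75]
  ]
}}

```text
time: 19.85
tool_pos: [0.3925, -0.2775, 0.0276]
ee_rot: [3.141, -0.0, 0.284]
wrist_force: [0.1, 0.4, 0.4]
width: 0.0701
finger_force: 0.0
```

Request:
{"api": "apply_moves", "payload": {
  "commands": [
    [0, 0, 0, 0, 0, 0.02, 75],
    [0, 0, 0, 0, 0, 0.06, 75],
    [0, 0, 0, 0, 0, 0.1, 85],
    [0, 0, 0, 0.015, 0.043, 0.11, 100],
    [0, 0, 0, 0.03, 0.086, 0.11, 100]
  ]
}}

```text
time: 20.35
tool_pos: [0.4241, -0.1923, 0.1409]
ee_rot: [3.137, -0.005, 0.28]
wrist_force: [1.1, 0.4, -0.6]
width: 0.0911
finger_force: 0.0
```

Request:
{"api": "apply_moves", "payload": {
  "commands": [
    [0, 0, 0.108, 0.018, 0.045, 0, 100],
    [0, 0, 0.216, 0.036, 0.09, 0, 100],
    [0, 0, 0.324, 0.054, 0.135, 0, 100],
    [0, 0, 0.432, 0.072, 0.18, 0, 100],
    [0, 0, 0.54, 0.09, 0.226, 0, 100]
  ]
}}

```text
time: 20.85
tool_pos: [0.5128, 0.0365, 0.1377]
ee_rot: [3.141, -0.0, 0.828]
wrist_force: [0.1, -0.4, 0.3]
width: 0.0942
finger_force: 0.0
```

Request:
{"api": "apply_moves", "payload": {
  "commands": [
    [0, 0, 0.108, 0.018, 0.045, 0, 100],
    [0, 0, 0.216, 0.036, 0.09, 0, 100],
    [0, 0, 0.324, 0.054, 0.135, 0, 100],
    [0, 0, 0.432, 0.072, 0.18, 0, 100],
    [0, 0, 0.54, 0.091, 0.226, 0, 100]
  ]
}}

```text
time: 21.35
tool_pos: [0.6038, 0.2625, 0.1374]
ee_rot: [3.141, 0.0, 1.368]
wrist_force: [-0.2, -0.4, -0.3]
width: 0.0941
finger_force: 0.0
```

Request:
{"api": "apply_moves", "payload": {
  "commands": [
    [0, 0, 0, 0, 0, -0.03, 100],
    [0, 0, 0, 0, 0, -0.04, 100],
    [0, 0, 0, 0, 0, -0.04, 100],
    [0, 0, 0, 0, 0, -0.04, 100],
    [0, 0, 0, 0, 0, -0.04, 100]
  ]
}}

```text
time: 21.85
tool_pos: [0.6041, 0.2598, 0.0993]
ee_rot: [3.139, -0.001, 1.362]
wrist_force: [-0.4, 0.1, 0.2]
width: 0.094
finger_force: 0.0
```

```bash
python3 g.py 280 230 .026; python3 w.py front_lens .604 .261 w8.png
```

```text
[279.77336861 217.57583774] [ 253  192   55   53 2268] [0.6038 0.2633] tcp [0.6042 0.2599 0.0995] delta [-0.0004  0.0034]
t 22.0 tcp [0.6041 0.2601 0.0992] rot [ 3.139e+00 -1.000e-03  1.363e+00] width 0.094368711848561
front_lens [0.6035 0.2632] (0.94, 4185.5, array([241.8, 178. , 317.1, 254.9])) delta [-0.0005  0.0031]
```

View pics/w8.png

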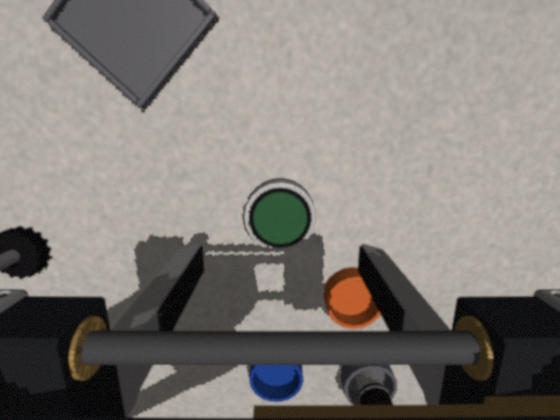

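The front lens is at (280,218) and both methods agree. The tray's corner points along the tool axis, so the diagonal grip fits.

Request:
{"api": "apply_moves", "payload": {
  "commands": [
    [0, 0, 0, 0, 0.003, -0.04, 100],
    [0, 0, 0, 0, 0.003, -0.075, 100],
    [0, 0, 0, 0, 0.003, -0.09, 100],
    [0, 0, 0, 0, 0.003, -0.091, 100],
    [0, 0, 0, 0, 0.003, -0.091, 80]
  ]
}}

```text
time: 22.5
tool_pos: [0.6042, 0.2637, 0.0077]
ee_rot: [3.14, -0.001, 1.364]
wrist_force: [0.9, -0.4, -0.1]
width: 0.0894
finger_force: 0.0
```

Request:
{"api": "apply_moves", "payload": {
  "commands": [
    [0, 0, 0, 0, 0, 0, 70],
    [0, 0, 0, 0, 0, 0, 65],
    [0, 0, 0, 0, 0, 0, 50],
    [0, 0, 0, 0, 0, 0, 20],
    [0, 0, 0, 0, 0, 0, 0]
  ]
}}

```text
time: 23.0
tool_pos: [0.6041, 0.2638, 0.0077]
ee_rot: [3.14, -0.001, 1.364]
wrist_force: [-0.5, -0.4, 2.9]
width: 0.0594
finger_force: 30.0
```

Request:
{"api": "apply_moves", "payload": {
  "commands": [
    [0, 0, 0, 0, 0, 0, 0],
    [0, 0, 0, 0, 0, 0, 0],
    [0, 0, 0, 0, 0, 0.015, 0],
    [0, 0, 0, 0, 0, 0.04, 0],
    [0, 0, 0, 0, 0, 0.06, 0]
  ]
}}

```text
time: 23.5
tool_pos: [0.6028, 0.2634, 0.067]
ee_rot: [-3.14, 0.001, 1.364]
wrist_force: [0.7, 0.6, -0.6]
width: 0.0597
finger_force: 30.0
```

Request:
{"api": "apply_moves", "payload": {
  "commands": [
    [0, 0, 0, -0.02, 0.042, 0, 0],
    [0, 0, 0, -0.035, 0.07, 0, 0],
    [0, 0, 0, -0.035, 0.07, 0, 0],
    [0, 0, 0, -0.035, 0.07, 0, 0],
    [0, 0, 0, -0.035, 0.07, 0, 0]
  ]
}}

```text
time: 24.0
tool_pos: [0.5685, 0.3327, 0.0661]
ee_rot: [-3.141, 0.001, 1.363]
wrist_force: [-0.1, -0.7, -1.1]
width: 0.0596
finger_force: 30.0
```

```bash
python3 w.py tray .524 .437 w9.png; python3 - <<'E'
from h import *
s=snap('wrist')
d=masks_of('wrist','tray')[0]
k,_=cv2.findContours(d['mask'].astype(np.uint8),0,1)
k=max(k,key=len)[:,0]; P=np.array([at(s,q,.012)[:2] for q in k],np.float32)
r=cv2.minAreaRect(P); print(r, d['score'])
E
```

```text
t 24.1 tcp [0.5688 0.3324 0.0662] rot [-3.141e+00  1.000e-03  1.362e+00] width 0.05937548510917672
tray [0.5252 0.4372] (0.88, 19495.0, array([ 93.5,   4.6, 287.4, 192.1])) delta [-0.0436  0.1048]
((0.5251641273498535, 0.43613654375076294), (0.094831183552742, 0.09536320716142654), 33.82857894897461) 0.78
```

View pics/w9.png

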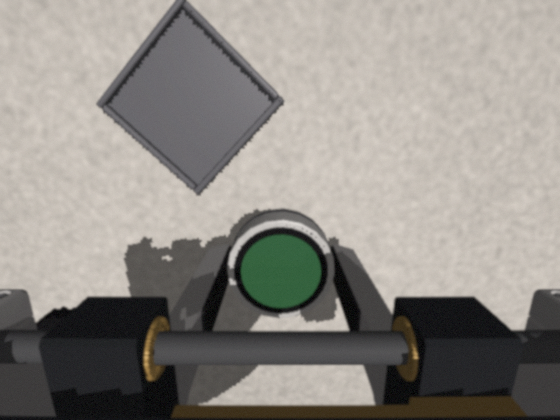

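The tray is centred at (0.525, 0.4365) with its diagonal along the finger line, and the lens is held level.

Request:
{"api": "apply_moves", "payload": {
  "commands": [
    [0, 0, 0, -0.018, 0.043, 0, 0],
    [0, 0, 0, -0.036, 0.086, 0, 0],
    [0, 0, 0, -0.0435, 0.104, 0, 0],
    [0, 0, 0, -0.0435, 0.104, -0.02, 0],
    [0, 0, 0, -0.0435, 0.104, -0.03, 0]
  ]
}}

```text
time: 24.7
tool_pos: [0.5243, 0.4373, 0.035]
ee_rot: [-3.141, 0.002, 1.364]
wrist_force: [-0.6, -0.1, -0.7]
width: 0.0596
finger_force: 30.0
```

Request:
{"api": "apply_moves", "payload": {
  "commands": [
    [0, 0, 0, 0, 0, -0.01, 0],
    [0, 0, 0, 0, 0, -0.018, 0],
    [0, 0, 0, 0, 0, -0.022, 0],
    [0, 0, 0, 0, 0, -0.023, 0],
    [0, 0, 0, 0, 0, -0.023, 0]
  ]
}}

```text
time: 25.2
tool_pos: [0.5253, 0.4374, 0.0139]
ee_rot: [3.141, -0.0, 1.363]
wrist_force: [-0.8, -0.1, -1.6]
width: 0.0596
finger_force: 30.0
```

Nominal touchdown is at 0.0128, so I'll go 1 mm further, open a little and rise.

Request:
{"api": "apply_moves", "payload": {
  "commands": [
    [0, 0, 0, 0, 0, -0.0005, 0],
    [0, 0, 0, 0, 0, -0.001, 0],
    [0, 0, 0, 0, 0, -0.001, 0],
    [0, 0, 0, 0, 0, -0.001, 66],
    [0, 0, 0, 0, 0, -0.001, 70]
  ]
}}

```text
time: 25.7
tool_pos: [0.5251, 0.4378, 0.013]
ee_rot: [3.141, -0.001, 1.364]
wrist_force: [-1.0, -0.9, -0.8]
width: 0.0651
finger_force: 0.0
```

Request:
{"api": "apply_moves", "payload": {
  "commands": [
    [0, 0, 0, 0, 0, 0, 75],
    [0, 0, 0, 0, 0, 0, 75],
    [0, 0, 0, 0, 0, 0, 75],
    [0, 0, 0, 0, 0, 0.02, 75],
    [0, 0, 0, 0, 0, 0.06, 75]
  ]
}}

```text
time: 26.2
tool_pos: [0.5223, 0.4357, 0.068]
ee_rot: [-3.135, 0.007, 1.364]
wrist_force: [0.2, 0.6, 0.3]
width: 0.0704
finger_force: 0.0
```

Request:
{"api": "apply_moves", "payload": {
  "commands": [
    [0, 0, 0, 0, -0.02, 0.04, 75],
    [0, 0, 0, -0.02, -0.05, 0.07, 75],
    [0, 0, 0, -0.04, -0.09, 0.08, 75],
    [0, 0, 0, -0.04, -0.09, 0.08, 75],
    [0, 0, 0, -0.04, -0.09, 0.08, 75]
  ]
}}

```text
time: 26.7
tool_pos: [0.4849, 0.3473, 0.1533]
ee_rot: [3.14, -0.001, 1.363]
wrist_force: [0.1, 0.3, -0.1]
width: 0.0705
finger_force: 0.0
```

```bash
python3 - <<'E'
from h import *
s=snap('side'); a=s['pixels'][130:400,200:360,::-1]; cv2.imwrite('pics/side1.png',cv2.resize(a,None,fx=2.2,fy=2.2,interpolation=cv2.INTER_CUBIC))
T=dict(eyepiece_small=(.655,.0705),eyepiece_medium=(.598,-.251),eyepiece_large=(.393,-.2775),front_lens=(.525,.4365),tin=(.51,-.416),knob_spare=(.3625,.274))
for n,p in T.items():
    b=find(s,'side',n,np.array(p)); print(n,p,None if b is None else (np.round(b[0],4),b[2]))
E
python3 g.py 280 150 .031
```

```text
eyepiece_small (0.655, 0.0705) (array([0.6561, 0.0616]), 0.54)
eyepiece_medium (0.598, -0.251) None
eyepiece_large (0.393, -0.2775) None
front_lens (0.525, 0.4365) (array([0.5228, 0.4334]), 0.9)
tin (0.51, -0.416) None
knob_spare (0.3625, 0.274) None
[303.93449576 103.21489161] [ 279   77   51   54 2122] [0.5243 0.4376] tcp [0.485  0.3481 0.1517] delta [0.0394 0.0895]
```

View pics/side1.png

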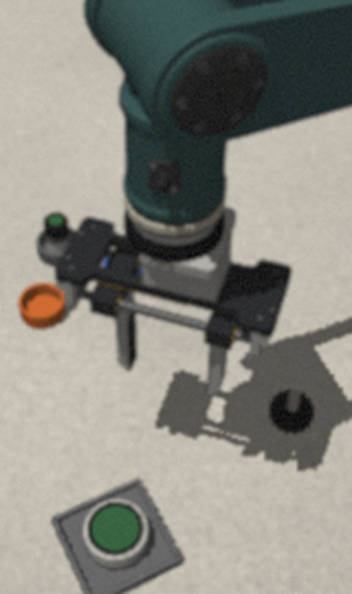

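The lens lies in the tray at (112,530) of the crop, the small eyepiece is in its cup, and the knob stands. The arm hides the rest, so I'll check the other cups in the top view.

```bash
python3 - <<'E'
from h import *
s=snap('top'); a=s['pixels'][130:290,230:450,::-1]; cv2.imwrite('pics/top1.png',cv2.resize(a,None,fx=3.5,fy=3.5,interpolation=cv2.INTER_CUBIC))
p=s['pixels'].astype(int); m=((p[:,:,1]>p[:,:,0]+12)&(p[:,:,1]>p[:,:,2]+6)).astype(np.uint8)
for n,(x,y,z) in dict(small=(.655,.0705,.054),medium=(.598,-.251,.06),large=(.393,-.2775,.066)).items():
    q=proj(s,(x,y,z)); c,r=np.round(q).astype(int); ys,xs=np.nonzero(m[r-8:r+9,c-8:c+9])
    if len(xs)>3: print(n,len(xs),np.round(at(s,(xs.mean()+c-8,ys.mean()+r-8),z)[:2],4),'want',x,y)
E
```

```text
small 35 [0.6558 0.0693] want 0.655 0.0705
medium 87 [ 0.5995 -0.2525] want 0.598 -0.251
large 190 [ 0.3926 -0.2784] want 0.393 -0.2775
```

View pics/top1.png

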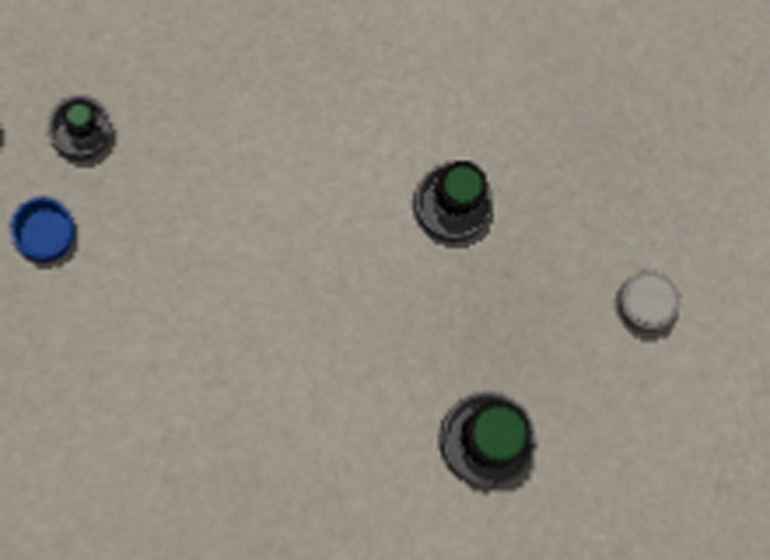

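All three eyepieces stand in their cups at (79,115), (462,185) and (500,433) of the crop. The tin at (650,303) has not moved.

```bash
python3 -c "
from bench import *
print(close_job())"
```

```text
the job is handed in; nothing more can be done
None
```

All four lenses are in their places, glass up: the eyepieces stand in their cups and the front lens lies in the tray. The tin and knob were not touched, and I handed the job in at about 27 s of the 112 s allowed; no verdict was returned.

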